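Turn the supply carousel to the reagent dropper

ROBOT

A 6-joint arm with a two-finger parallel gripper is mounted at the origin on the work surface. World frame = base frame: x ahead of the robot, y to its left, z up, the work surface at z = 0. Lengths are in mm, angles in degrees, forces in N, time in s.
With the tool pointing down it reaches from about 300 to 850 mm from the base axis. Payload 4.2 kg.
Tool frame: the origin (TCP) lies at the very end of the fingers, on their centre line; the grasp point (between the pads) lies 19 mm behind it; z points along the fingers, y is the line along which they close (so a half turn about z gives the same grasp; the last joint's range is limited). The gripper opens to 91 mm and grips with 3 to 60 N. Pads are 32 mm wide; open, the fingers measure 118 mm over their backs; the gripper's body (76 mm by 178 mm) begins 60 mm behind the grasp point.
Start: joints at [-64.973, 18.312, 89.639, -0, 72.044, -1.146], TCP at [253.626, -516.059, 213.976] pointing down, gripper open.
Joint ranges: [-177.97, 177.97], [-48.28, 115.42], [12.27, 149.76], [-77.06, 257.06], [2.81, 150.46], [-146.56, 146.56]. Speed limits (degrees/s): [147.25, 147.25, 180, 180, 180, 180].

INTERFACE

Orientations are given as [roll, pitch, yaw] about the fixed x, y, z axes, in that order (R = Rz(yaw) Ry(pitch) Rx(roll)).
In Python, from workcell import env, eyes gives the robot as it stands.
- The arm moves only by the tool send_rows, never from a script. Its argument "targets" is text: rows parted by semicolons, each of 7 numbers parted by spaces: the shift along the tool's x, y, z in m, then the turn, a rotation vector about the tool's x, y, z in degrees, then the opening in per cent of the stroke, from 0 (shut) to 100 (fully open). A call has 1 to 12 rows; each row is the pose to reach, as a shift and turn from the pose commanded when the call began, along the tool's axes at that moment; what a row does not reach only later rows make up. A row lasts 1/12 s, in which the tool goes at most 41.7 mm and 7.16 degrees, less where a joint would pass 70% of its speed; a pose out of reach is approached as far as the arm can. A call with a gripper value outside its range is refused whole. The fingers move at their own pace and stop on an object; "grip_force" is the grip in N (left out, the last holds). Time passes only in rows, so rows that repeat a pose let the fingers close. It gives the time, the measured TCP pose, the force, the opening and the grip force at its end, in the units of the state.
- env.state(): the state, without advancing time (a new reading comes with each control period).
- eyes.grab_frame(name): name is "scene" or "top" or "wrist"; returns a dict with "image" (384x512x3 uint8, blue, green, red), "fovy" (degrees; the focal length in pixels is half the picture's height over the tangent of half this angle, whatever the lens; pixels are square), "cx", "cy" (the principal point, pixels), "eye" and "attitude" of the camera in the world. Camera axes: x right, y up, looking along -z (the intrinsics and any distortion apply to the point x, -y, -z); pixel columns grow to the right and rows downward; lengths in mm; the calibration is good to about 2 mm. The wrist camera is an equidistant fisheye: a pixel r from the principal point sees the ray r / f radians off the axis. A picture is of the moment at which its call begins. There is no depth.
- env.job_done(): hands the job in; it is judged then, once.
The state is a dict: "time_s": time; "qpos": joint angles; "qvel": joint speeds; "effort": joint torques, N m; "ee_pos": TCP position; "ee_rot": TCP orientation; "force": force on the tool from outside, world axes, zero at the start; "torque": the same for the moment, N m; "gripper_width": finger opening in mm; "gripper_force": force on a finger pad.
Only numpy, scipy, OpenCV 4.12 (cv2) and the standard library are available. Lean on these libraries where they do the work, as an engineer would, in place of code of your own. Each camera call takes 0.05 s, during which the arm holds its last target. There are 200 camera calls.

TASK

In this test-preparation corner, bring the reagent dropper bottle round to the front of the supply carousel, in line with the middle of the label holder on the carousel's stand, by pushing the turntable's scalloped rim with the fingertips. Turn it gently, so that all five containers stay standing in their bays; do not push, pinch or lift the containers, and leave the things on the counter where they are. Then draw back and leave the turntable at rest.

Things in the scene. Friction and masses are not known exactly. Their poses are not given: they have to be found in the camera images.
- stand: Fixed grey plastic stand of the carousel (round foot 230 mm across). Origin on the counter, on the turntable's vertical axis. Its own -x axis is the FRONT: there a tongue 90 mm wide with a sloping label holder (blank paper strip, up to 34 mm high) reaches out to 186 mm from the axis, beyond the turntable's rim (below it), roughly towards the robot.
- turntable: White turntable, a five-petal flower from above: round lobes (bays) of radius 56 mm, centres 85 mm from the axis, every 72 degrees; outermost 141 mm. Half-way between bays the scalloped rim dips in to 94 mm: room for fingertips to push a lobe's flank. Origin on the axis, at the underside (34 mm up); deck at 56 mm, lip to 66, hub to 78. Its -x axis turns with it, through the dropper's bay.
- bay (a point): Middle of the dropper bottle's bay on the deck, 85 mm from the turntable's axis; turns with the turntable. The turntable turns freely both ways (12 rad each way), needs under 2 N at the rim, and stops within a few degrees when let go after a slow push.
- dropper: The reagent dropper bottle: white, 38 mm diameter, 62 mm high, the only container with a slim tapered tip (13 to 6 mm thick, top 15 mm). Loose in its bay. Origin at the centre of its underside.
- cap_bottle: Loose white bottle in another bay, 38 mm diameter, 56 mm high, with a flat round cap 30 mm wide. Origin under its centre.
- cup1: Loose clear specimen cup with flat white lid, 65 mm wide, 59 mm high, in another bay. Origin under its centre.
- cup2: A second specimen cup just like cup1.
- jar: Loose clear squat jar with white lid, 66 mm wide, 48 mm high, in another bay. Origin under its centre.
- kit_box: Bystander: open white paper-board test-kit box 150 x 100 mm, 35 mm high with raised flap to 100 mm, to the left of the carousel. Origin under its centre.
- kidney_dish: Bystander: steel kidney dish about 230 mm long, 34 mm high, to the right. Origin under its middle.
- swab_pack: Bystander: flat swab packet 150 x 36 mm, 10 mm high, right of the carousel's front. Origin under its centre.
- gel_bottle: Bystander: clear pump bottle, 70 mm diameter, 181 mm high, at the left beyond the carousel. Origin under its centre.
Things that resemble listed ones, but are neither listed nor needed, are in the scene too. Leave any blue or orange look-alike of the jar alone.

How it is judged (in metres and radians):
On the way, in this order (a step that is already met when the one before it is completed fails the run):
1. the fingers push the turntable (contact force between the fingers and turntable above 0.2 N), for 0.02 s.
2. the dropper bottle stands at the front (x of dropper in the frame of stand below -0.065 m and y of dropper in the frame of stand between -0.015 and 0.015 m), for 0.2 s.
At the end, for the whole second after the job is handed in: The dropper bottle, still in its bay, stands at the front of the stand within 15 mm sideways of the label holder's middle line (about 10 degrees); all five containers stand upright on the turntable and at rest (all of step 2 and linear speed of each of dropper, cap_bottle, cup1, cup2, jar below 0.01 m/s and angle between each of dropper, cap_bottle, cup1, cup2, jar's own z axis and vertical below 0.1 rad and height (world z) of each of dropper, cap_bottle, cup1, cup2, jar below 0.066 m and horizontal distance between dropper and bay below 0.035 m); the robot touches nothing.
It fails at once if a container is lifted, tipped over or taken off the turntable (height (world z) of any of dropper, cap_bottle, cup1, cup2, jar above 0.071 m or height (world z) of any of dropper, cap_bottle, cup1, cup2, jar below 0.045 m or angle between any of dropper, cap_bottle, cup1, cup2, jar's own z axis and vertical above 0.4 rad or horizontal distance between any of dropper, cap_bottle, cup1, cup2, jar and turntable above 0.125 m).
It fails at once if the fingers push or pinch a container itself (over 2 N) (contact force between the fingers and dropper above 2 N or contact force between the fingers and cap_bottle above 2 N or contact force between the fingers and cup1 above 2 N or contact force between the fingers and cup2 above 2 N or contact force between the fingers and jar above 2 N).
It fails at once if the dropper bottle is shifted out of its own bay (horizontal distance between dropper and bay above 0.035 m).
It fails at once if the turntable is whirled: the dropper bottle travels faster than 0.35 m/s (linear speed of dropper above 0.35 m/s).
It fails at once if a thing standing on the counter is pushed away (over 40 mm) (distance of any of kit_box, kidney_dish, swab_pack, gel_bottle from where it was at the start of the episode above 0.04 m).
It also fails if it takes over 45 s, if anything falls off the work surface, if the arm or the gripper's body presses on something with over 40 N, if the wrist force passes 120 N, or if a joint passes its speed limit or range.

## Working session

There is one attempt and no reset: what is moved stays moved. The work goes in short steps, Python scripts to look and compute and a tool call to move; the robot and the scene stay as the last step left them, time stands still between calls to the robot, and variables do not carry over. Pictures are saved under pics/ and viewed, at most 10 in all, crops included, and the job is handed in when it is done.

Besides the shell and the picture viewer there is one more tool, called after ">>>" as a command line: name --argument value ..., lists and objects as JSON in quotes. send_rows: Moves the arm, as the interface text tells. Its arguments: {"type":"object","properties":{"targets":{"type":"string"},"grip_force":{"type":"number"}},"required":["targets"]}

```bash
mkdir -p pics; cat > h.py <<'E'
import numpy as np,cv2
from workcell import env,eyes
def grab(n,fn=None):
    f=eyes.grab_frame(n)
    if fn: cv2.imwrite('pics/'+fn,f['image'])
    return f
E
python3 - <<'E'
from h import *
for n in('scene','top'):
    f=grab(n,n+'1.png'); print(n,{k:v for k,v in f.items() if k!='image'})
print(env.state())
E
```

```text
scene {'fovy': 46.955443573354806, 'cx': 257.45203567560856, 'cy': 191.2383939346508, 'eye': array([1071.01321081, -794.79565093,  788.70557808]), 'attitude': array([52.36608982, -0.79086015, 36.78715085])}
top {'fovy': 42.711605950478194, 'cx': 248.65207662705043, 'cy': 198.97746507709516, 'eye': array([ 367.22738461,  -43.13101901, 1331.42047866]), 'attitude': array([  5.80635596,   0.13967074, -91.67405189])}
{'time_s': 0.1, 'qpos': array([-6.49708331e+01,  1.83481956e+01,  8.97009766e+01, -9.16778996e-04,
        7.20439469e+01, -1.14449547e+00]), 'qvel': array([ 0.10928276, -0.01473963, -0.16074228, -0.07787738,  0.05033074,
        0.04325936]), 'effort': array([ 5.61514389e-04, -4.13333201e+01, -2.32509774e+01,  7.28529459e-02,
        4.21817915e-02, -4.45175169e-05]), 'ee_pos': array([ 253.44071988, -515.61424439,  213.1916031 ]), 'ee_rot': array([-1.79906882e+02, -9.88457876e-04,  2.61739449e+01]), 'force': array([ 0.14266339,  0.09429616, -0.5384726 ]), 'torque': array([0.04016611, 0.00107105, 0.00621223]), 'gripper_force': 0.0, 'gripper_width': 91.15957699408142}
```

View pics/top1.png

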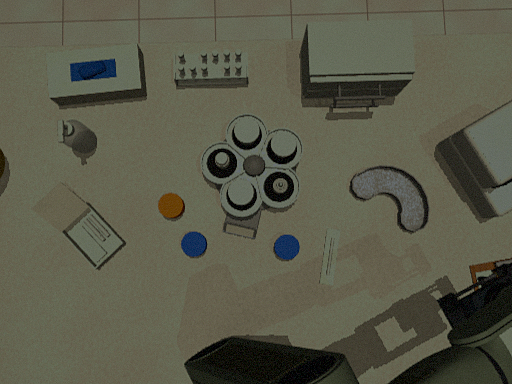

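View pics/scene1.png

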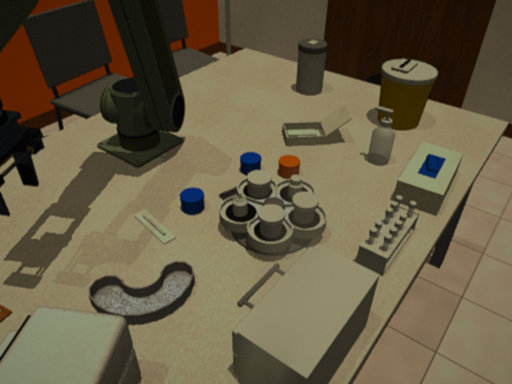

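```bash
cat >> h.py <<'E'
from scipy.spatial.transform import Rotation as R
def ray(f,u,v):
    h=f['image'].shape[0]; F=h/2/np.tan(np.radians(f['fovy']/2))
    d=np.array([(u-f['cx'])/F,-(v-f['cy'])/F,-1.])
    return R.from_euler('xyz',f['attitude'],degrees=True).apply(d)
def onz(f,u,v,z):
    d=ray(f,u,v); return f['eye']+d*(z-f['eye'][2])/d[2]
E
python3 - <<'E'
from h import *
f=grab('top');g=grab('scene')
a=f['image'][105:250,180:320];b=g['image'][160:260,170:340]
gm=lambda i:(255*(i/255.)**.6).astype('uint8')
a=cv2.resize(gm(a),(560,580),interpolation=3);cv2.imwrite('pics/a.png',a)
b=cv2.resize(gm(b),(680,400),interpolation=3);cv2.imwrite('pics/b.png',b)
for n,u,v,z in(('hub',254.5,165.5,78),('bottleL',222,159,112),('bottleR',280,186,112),('label',240,230,20),('blueL',194,244,45),('blueR',286,247,45),('orange',171,206,45),('swab',329,257,10)):print(n,onz(f,u,v,z).round())
E
```

```text
hub [581. -61.  78.]
bottleL [594.  20. 112.]
bottleR [ 522. -123.  112.]
label [418. -18.  20.]
blueL [384. 102.  45.]
blueR [ 369. -137.   45.]
orange [486. 161.  45.]
swab [ 340. -254.   10.]
```

View pics/a.png

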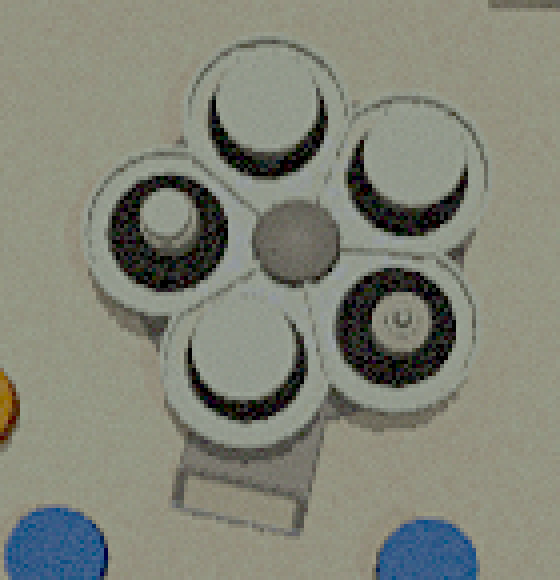

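View pics/b.png

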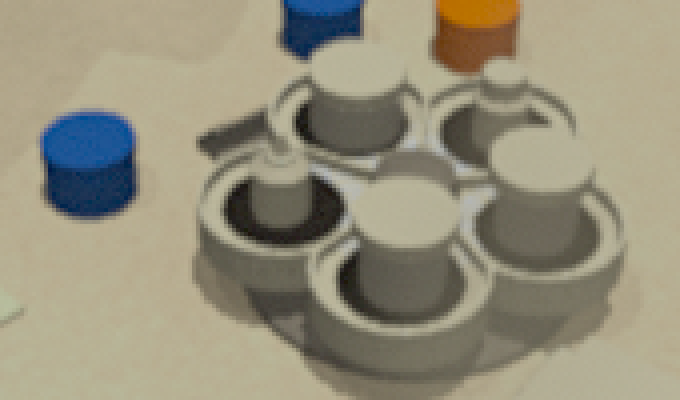

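The top view shows the dropper at crop (402,318) (concentric tip rings, and a slim tip in the scene view). The flat-capped bottle is at (168,225), and the label holder's front edge runs from about (172,507) to (300,534).

```bash
cat >> h.py <<'E'
def rows(path):  # path of (x,y,z,yaw deg): rows relative to the first entry, tool pointing down
    x0,y0,z0,w0=path[0]; R0=R.from_euler('xyz',[180,0,w0],degrees=True)
    for x,y,z,w in path[1:]:
        d=R0.inv().apply([x-x0,y-y0,z-z0])/1000
        print('%.3f %.3f %.3f 0 0 %.1f 0;'%(*d,-(w-w0)),end=' ')
    print()
E
python3 - <<'E'
from h import *
f=grab('top')
P=lambda u,v,z:onz(f,u/4+179.6,v/4+104.6,z)
L=np.array([P(*p,66)[:2] for p in((395,330),(163,233),(247,366),(267,118),(410,174))])
c=L.mean(0);print('axis',c,'hub',P(297,241,78))
for l in L: d=l-c;print('lobe',l.round(),np.hypot(*d).round(1),np.degrees(np.arctan2(d[1],d[0]))%360)
a,b=P(172,507,5),P(300,534,5);m=(a+b)/2;e=a-b
print('label',a,b,np.hypot(*e[:2]),'mid ang',np.degrees(np.arctan2(*(m[:2]-c)[::-1])),np.hypot(*(m[:2]-c)),'normal',np.degrees(np.arctan2(e[1],e[0]))+90)
for p in((304,98),(412,98),(330,110),(375,110)):print('box',onz(f,*p,50).round())
print('dish',onz(f,352,185,34).round())
E
```

```text
axis [583.18797648 -59.52392999] hub [582.92561579 -59.81515117  78.        ]
lobe [ 525. -122.] 85.5 226.7665936299617
lobe [593.  27.] 87.3 83.63847014488294
lobe [504. -25.] 86.4 156.51124351316054
lobe [667. -43.] 85.7 11.271151568394387
lobe [ 627. -135.] 87.5 300.15054700784907
label [416.48051164  28.9686604    5.        ] [395.80813411 -56.75781258   5.        ] 88.18375906080941 mid ang 165.54770944165998 182.82913668761802 normal 166.44233603590817
box [ 765. -200.   50.]
box [ 756. -489.   50.]
box [ 730. -268.   50.]
box [ 726. -388.   50.]
dish [ 528. -320.   34.]
```

```bash
python3 - <<'E'
from h import *
rows([(253.6,-516.06,214,26.17),(566.5,-208.8,200,83.7)])
s=env.state();print(s['ee_pos'],s['ee_rot'])
E
```

```text
0.416 -0.138 0.014 0 0 -57.5 0; 
[ 253.56753888 -515.85840234  213.59582993] [-1.79960266e+02 -1.37088080e-03  2.61764453e+01]
```

>>> send_rows --targets "0.035 -0.012 0.001 0 0 -4.8 0; 0.070 -0.023 0.002 0 0 -9.6 0; 0.104 -0.035 0.004 0 0 -14.4 0; 0.139 -0.046 0.005 0 0 -19.2 0; 0.174 -0.058 0.006 0 0 -24 0; 0.208 -0.069 0.007 0 0 -28.8 0; 0.243 -0.081 0.008 0 0 -33.5 0; 0.278 -0.092 0.010 0 0 -38.3 0; 0.312 -0.104 0.011 0 0 -43.1 0; 0.347 -0.115 0.012 0 0 -47.9 0; 0.395 -0.130 0.013 0 0 -54 0; 0.416 -0.138 0.014 0 0 -57.5 0"

```text
time_s: 1.25
ee_pos: [568.1, -206.4, 199.8]
ee_rot: [179.9, -0.0, 84.0]
force: [0.5, -0.1, 0.4]
gripper_width: 14.2
gripper_force: 0.0
```

>>> send_rows --targets "0 0 0 0 0 0 0; 0 0 0 0 0 0 0; 0 0 0 0 0 0 0; 0 0 0 0 0 0 0"

```text
time_s: 1.58
ee_pos: [565.2, -209.6, 200.0]
ee_rot: [-180.0, 0.0, 83.6]
force: [-0.7, 0.2, -0.0]
gripper_width: 0.5
gripper_force: 0.0
```

```bash
python3 - <<'E'
from h import *
f=grab('top');a=f['image'][95:265,170:370]
a=cv2.resize((255*(a/255.)**.6).astype('uint8'),(600,510),interpolation=3);cv2.imwrite('pics/c.png',a)
f=grab('wrist','w.png');print(env.state())
E
```

```text
{'time_s': 1.6833, 'qpos': array([-2.14490120e+01,  2.13200549e+01,  8.71129085e+01, -1.65192077e-02,
        7.15595279e+01, -1.49967627e+01]), 'qvel': array([ 0.01633123,  0.07404241, -0.04441688,  0.11966634, -0.00156529,
       -0.08277529]), 'effort': array([ 2.83168377e-01, -4.38016140e+01, -2.31029123e+01,  7.40936561e-02,
        5.31968696e-02,  5.81607001e-04]), 'ee_pos': array([ 565.26699041, -209.82662633,  200.17723919]), 'ee_rot': array([1.79996803e+02, 1.70806823e-02, 8.35529744e+01]), 'force': array([ 0.02438289, -0.00248408, -0.2736277 ]), 'torque': array([-0.011     , -0.10967616, -0.01371777]), 'gripper_force': 0.0, 'gripper_width': 0.5375681222138406}
```

View pics/w.png

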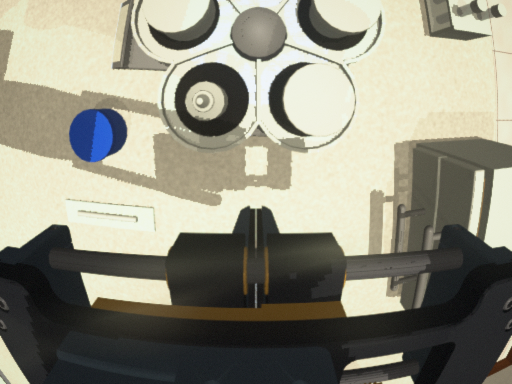

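The wrist view shows the hub (259,32) and the notch (258,142) straight ahead of the closed fingers (257). I'll descend, then slide 17 mm inward.

>>> send_rows --targets "0 0 0.025 0 0 0 0; 0 0 0.05 0 0 0 0; 0 0 0.075 0 0 0 0; 0 0 0.10 0 0 0 0; 0 0 0.12 0 0 0 0; 0 0 0.135 0 0 0 0; 0 0 0.147 0 0 0 0; 0 0 0.152 0 0 0 0; 0.004 0 0.152 0 0 0 0; 0.008 0 0.152 0 0 0 0; 0.012 0 0.152 0 0 0 0; 0.016 0 0.152 0 0 0 0"

```text
time_s: 2.68
ee_pos: [568.5, -192.6, 49.1]
ee_rot: [179.9, 0.0, 83.7]
force: [0.3, -0.9, -0.2]
gripper_width: 0.6
gripper_force: 0.0
```

```bash
python3 - <<'E'
from h import *
def p(a,r=133): t=np.radians(a); return(583+r*np.cos(t),-59.7+r*np.sin(t),48,a-180)
A=np.linspace(263.7,202,31)
k=[0,12,24,30]
for i,j in zip(k,k[1:]): rows([p(a) for a in A[i:j+1]])
s=env.state();print(s['ee_pos'],s['force'],p(263.7))
E
```

```text
0.000 -0.005 -0.000 0 0 2.1 0; 0.000 -0.010 -0.000 0 0 4.1 0; 0.001 -0.014 -0.000 0 0 6.2 0; 0.001 -0.019 -0.000 0 0 8.2 0; 0.002 -0.024 -0.000 0 0 10.3 0; 0.003 -0.028 -0.000 0 0 12.3 0; 0.004 -0.033 -0.000 0 0 14.4 0; 0.005 -0.038 -0.000 0 0 16.5 0; 0.007 -0.042 -0.000 0 0 18.5 0; 0.008 -0.047 -0.000 0 0 20.6 0; 0.010 -0.051 -0.000 0 0 22.6 0; 0.012 -0.056 -0.000 0 0 24.7 0; 
0.000 -0.005 -0.000 0 0 2.1 0; 0.000 -0.010 -0.000 0 0 4.1 0; 0.001 -0.014 -0.000 0 0 6.2 0; 0.001 -0.019 -0.000 0 0 8.2 0; 0.002 -0.024 -0.000 0 0 10.3 0; 0.003 -0.028 -0.000 0 0 12.3 0; 0.004 -0.033 -0.000 0 0 14.4 0; 0.005 -0.038 -0.000 0 0 16.5 0; 0.007 -0.042 -0.000 0 0 18.5 0; 0.008 -0.047 -0.000 0 0 20.6 0; 0.010 -0.051 -0.000 0 0 22.6 0; 0.012 -0.056 -0.000 0 0 24.7 0; 
0.000 -0.005 -0.000 0 0 2.1 0; 0.000 -0.010 -0.000 0 0 4.1 0; 0.001 -0.014 -0.000 0 0 6.2 0; 0.001 -0.019 -0.000 0 0 8.2 0; 0.002 -0.024 -0.000 0 0 10.3 0; 0.003 -0.028 -0.000 0 0 12.3 0; 
[ 568.51755054 -192.63701572   49.08704679] [ 0.25911627 -0.90754691 -0.15916949] (np.float64(568.4053366248909), np.float64(-191.8968070755389), 48, 83.69999999999999)
```

>>> send_rows --targets "0 -0.005 0 0 0 2.1 0; 0 -0.010 0 0 0 4.1 0; 0.001 -0.014 0 0 0 6.2 0; 0.001 -0.019 0 0 0 8.2 0; 0.002 -0.024 0 0 0 10.3 0; 0.003 -0.028 0 0 0 12.3 0; 0.004 -0.033 0 0 0 14.4 0; 0.005 -0.038 0 0 0 16.5 0; 0.007 -0.042 0 0 0 18.5 0; 0.008 -0.047 0 0 0 20.6 0; 0.010 -0.051 0 0 0 22.6 0; 0.012 -0.056 0 0 0 24.7 0"

```text
time_s: 3.68
ee_pos: [514.1, -174.9, 49.0]
ee_rot: [179.8, 0.0, 58.9]
force: [0.6, -1.5, -0.2]
gripper_width: 0.6
gripper_force: 0.5
```

>>> send_rows --targets "0 -0.005 0 0 0 2.1 0; 0 -0.010 0 0 0 4.1 0; 0.001 -0.014 0 0 0 6.2 0; 0.001 -0.019 0 0 0 8.2 0; 0.002 -0.024 0 0 0 10.3 0; 0.003 -0.028 0 0 0 12.3 0; 0.004 -0.033 0 0 0 14.4 0; 0.005 -0.038 0 0 0 16.5 0; 0.007 -0.042 0 0 0 18.5 0; 0.008 -0.047 0 0 0 20.6 0; 0.010 -0.051 0 0 0 22.6 0; 0.012 -0.056 0 0 0 24.7 0"

```text
time_s: 4.68
ee_pos: [472.0, -135.5, 48.8]
ee_rot: [179.9, -0.0, 34.2]
force: [-0.4, -0.2, -0.0]
gripper_width: 0.5
gripper_force: 0.5
```

```bash
python3 - <<'E'
from h import *
f=grab('top');a=f['image'][95:265,170:370]
a=cv2.resize((255*(a/255.)**.6).astype('uint8'),(600,510),interpolation=3);cv2.imwrite('pics/d.png',a)
f=grab('wrist','w2.png');s=env.state();print(s['ee_pos'],s['ee_rot'],s['force'])
E
```

```text
[ 471.61232972 -134.9472307    48.67823413] [ 1.79959510e+02 -3.26426987e-02  3.43212248e+01] [0.42419729 0.22985712 0.214255  ]
```

View pics/w2.png

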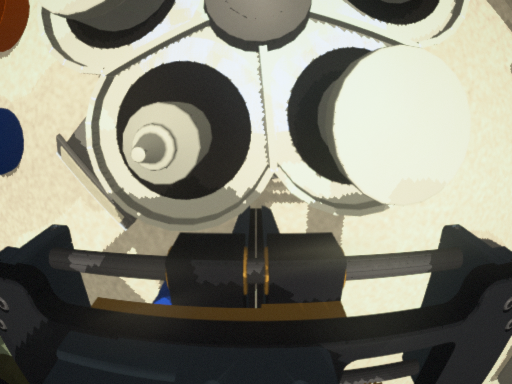

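The dropper's lobe is being pushed properly. The notch (270,180) is slightly right of the fingers (257), so the turntable lags a few degrees.

>>> send_rows --targets "0 -0.005 0 0 0 2.1 0; 0 -0.010 0 0 0 4.1 0; 0.001 -0.014 0 0 0 6.2 0; 0.001 -0.019 0 0 0 8.2 0; 0.002 -0.022 0 0 0 9.5 0; 0.002 -0.025 0 0 0 10.8 0; 0.003 -0.027 0 0 0 11.7 0; 0.003 -0.028 0 0 0 12.3 0; 0.003 -0.028 0 0 0 12.3 0; 0.003 -0.028 0 0 0 12.3 0; 0.003 -0.028 0 0 0 12.3 0; 0.003 -0.028 0 0 0 12.3 0"

```text
time_s: 5.78
ee_pos: [458.7, -110.9, 48.0]
ee_rot: [180.0, -0.0, 22.0]
force: [-0.3, 0.4, -0.7]
gripper_width: 0.2
gripper_force: 0.2
```

```bash
python3 - <<'E'
from h import *
f=grab('wrist','w3.png')
f=grab('top');a=f['image'][105:250,180:320]
a=cv2.resize((255*(a/255.)**.6).astype('uint8'),(560,580),interpolation=3);cv2.imwrite('pics/e.png',a)
s=env.state();print(s['ee_pos'],s['ee_rot'],s['force'])
E
```

```text
[ 458.66514398 -110.84374467   47.95713929] [ 1.79987526e+02 -1.69908599e-02  2.19725694e+01] [-0.19692572  0.49512277  0.46956518]
```

View pics/e.png

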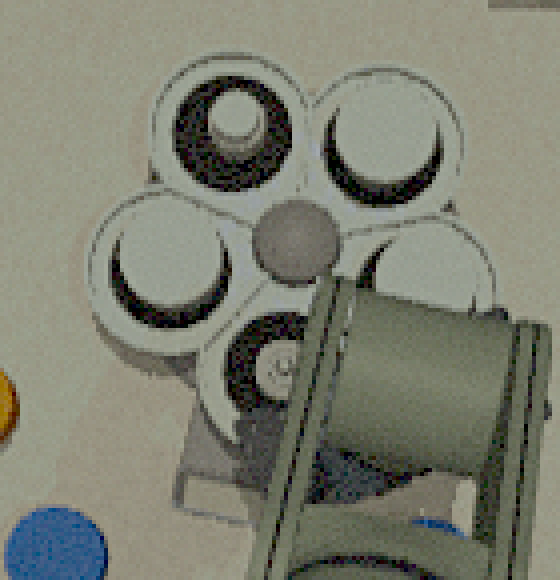

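```bash
python3 - <<'E'
from h import *
f=grab('top');c=np.array([583,-59.7])
P=lambda u,v,z:onz(f,u/4+179.6,v/4+104.6,z)
for n,p,o in(('cap',(231,134,66),144),('cupL',(168,273,66),72),('cupT',(383,148,66),-144),('drop',(284,366,117),0)):
    d=P(*p)[:2]-c;a=np.degrees(np.arctan2(d[1],d[0]));print(n,np.hypot(*d),(a+o)%360)
E
```

```text
cap 84.77174343261754 172.80222191869046
cupL 85.94787625869589 173.13950496800112
cupT 85.21034447203341 172.67032751132493
drop 85.88787250381877 172.73102806461915
```

The lobes and the dropper tip agree on 172.7° against a target of 166°, so I'll push 6.7° more.

>>> send_rows --targets "0 -0.003 0 0 0 1.3 0; 0 -0.006 0 0 0 2.6 0; 0 -0.009 0 0 0 3.9 0; 0.001 -0.012 0 0 0 5.2 0; 0.001 -0.014 0 0 0 6.0 0; 0.001 -0.0155 0 0 0 6.7 0; 0.001 -0.0155 0 0 0 6.7 0; 0.001 -0.0155 0 0 0 6.7 0; 0.001 -0.0155 0 0 0 6.7 0; 0.001 -0.0155 0 0 0 6.7 0"

```text
time_s: 6.77
ee_pos: [453.7, -96.1, 48.0]
ee_rot: [180.0, -0.0, 15.3]
force: [-1.0, -0.3, -0.3]
gripper_width: 0.7
gripper_force: 0.2
```

>>> send_rows --targets "-0.003 0.001 0 0 0 0 0; -0.008 0.002 0 0 0 0 0; -0.014 0.002 0 0 0 0 0; -0.02 0.002 0 0 0 0 0; -0.028 0.002 0 0 0 0 0; -0.028 0.002 -0.02 0 0 0 0; -0.03 0.002 -0.05 0 0 0 0; -0.04 0.002 -0.08 0 0 0 0; -0.06 0.002 -0.11 0 0 0 0; -0.08 0.002 -0.14 0 0 0 0; -0.10 0.01 -0.16 0 0 0 0; -0.12 0.02 -0.17 0 0 0 0"

```text
time_s: 7.77
ee_pos: [342.6, -147.3, 220.6]
ee_rot: [179.8, -0.2, 15.3]
force: [0.1, -0.7, -0.8]
gripper_width: 0.2
gripper_force: 0.0
```

>>> send_rows --targets "-0.03 0.02 0 0 0 0 0; -0.03 0.05 0 0 0 0 0; -0.03 0.08 0 0 0 0 0; -0.03 0.11 0 0 0 0 0; -0.03 0.14 0 0 0 0 0; -0.03 0.17 0 0 0 0 0; -0.03 0.18 0 0 0 0 0; -0.03 0.18 0 0 0 0 0; -0.03 0.18 0 0 0 0 0; -0.03 0.18 0 0 0 0 0"

```text
time_s: 8.6
ee_pos: [360.7, -326.9, 217.8]
ee_rot: [-179.9, 0.0, 15.3]
force: [-0.5, 0.6, 0.6]
gripper_width: 0.8
gripper_force: 0.0
```

```bash
python3 - <<'E'
from h import *
f=grab('top');a=f['image'][105:250,180:320]
a=cv2.resize((255*(a/255.)**.6).astype('uint8'),(560,580),interpolation=3);cv2.imwrite('pics/g.png',a)
E
```

```text
(no output)
```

View pics/g.png

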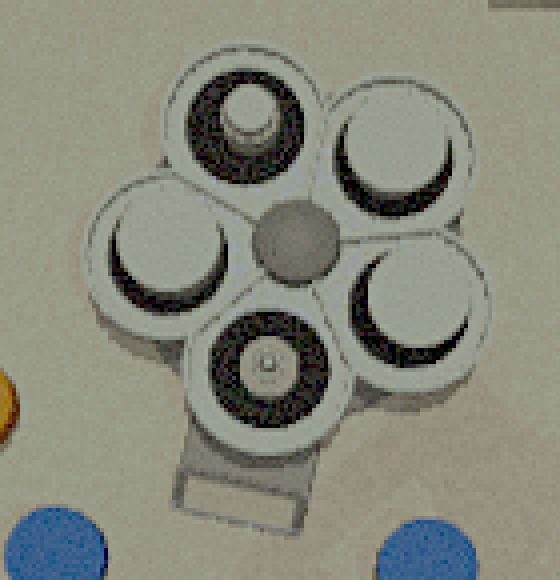

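```bash
python3 - <<'E'
from h import *
f=grab('top');c=np.array([583,-59.7])
P=lambda u,v,z:onz(f,u/4+179.6,v/4+104.6,z)
for n,p,o in(('cap',(245,125,66),144),('cupL',(165,257,66),72),('cupT',(394,157,66),-144),('drop',(267,365,117),0),('bay',(269,371,62),0)):
    d=P(*p)[:2]-c;a=np.degrees(np.arctan2(d[1],d[0]));print(n,np.hypot(*d),(a+o)%360)
s=env.state();print(s['force'],s['qvel'].round(2))
E
```

```text
cap 85.99646629876916 165.48532240129566
cupL 86.24381589115463 165.9968510404253
cupT 86.00256531641935 166.43189894118262
drop 86.93980441521339 165.73940568852368
bay 84.76673444968269 166.04022832724962
[ 0.59867061 -0.13769863  0.19905182] [-0.02  0.04 -0.37 -0.11 -0.16 -0.06]
```

The dropper is at about 166°, within half a degree of the label holder's line. All containers are upright and the arm is clear.

```bash
python3 -c "
from workcell import env
print(env.job_done())"
```

```text
the job is handed in; nothing more can be done
None
```

The job is handed in (its verdict was not shown): by the last top view, the dropper stood within about half a degree of the label holder's middle line, all five containers were upright, and the arm was drawn back clear.

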